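Seat a kiln prop in the V of the length gauge

ROBOT

A 6-joint arm with a two-finger parallel gripper is mounted at the origin on the work surface. World frame = base frame: x ahead of the robot, y to its left, z up, the work surface at z = 0. Lengths are in mm, angles in rad, forces in N, time in s.
With the tool pointing down it reaches from about 275 to 750 mm from the base axis. Payload 10.2 kg.
Tool frame: the origin (TCP) lies at the very end of the fingers, on their centre line; the grasp point (between the pads) lies behind it (ctrl.grasp_offset is the z of the grasp point in the tool frame, in mm); z points along the fingers, y is the direction in which the jaws open and shut (so a half turn about z gives the same grasp; the last joint's range is limited). The gripper opens to 85 mm and grips with 20 to 120 N. Pads are 22 mm wide; open, the fingers measure 114 mm over their backs; the gripper's body (76 mm by 85 mm) begins 54 mm behind the grasp point. The pads swing forward as they close: fully open they stand 13 mm farther back than shut.
Start: joints at [-1.448, 0.313, 1.498, -0, 1.331, -0.223], TCP at [177.936, -493.933, 231.294] pointing down, gripper open.
Joint ranges: [-2.94, 2.94], [-0.97, 2.17], [0.19, 2.56], [-1.23, 4.37], [0.02, 3.11], [-2.88, 2.88]. Speed limits (rad/s): [2.39, 2.39, 3.01, 3.14, 3.14, 3.14].

INTERFACE

Orientations are given as a unit quaternion [w, x, y, z].
In Python, from rig import ctrl, capture, job gives the robot as it stands. The module is installed in compiled form; this text tells all that it offers.
- The arm moves only by the tool move_arm, never from a script. Its argument "series" is a list of rows, each a list of 7 numbers: the turn, a rotation vector about the tool's x, y, z in rad, then the shift along the tool's x, y, z in cm, then the opening, from 0 (shut) to 1 (fully open). A call has 1 to 5 rows; each row is the pose to reach, as a shift and turn from the pose measured when the call began, along the tool's axes at that moment; what a row does not reach only later rows make up. A row lasts 1/12 s, in which the tool goes at most 41.7 mm and 7.16 degrees, less where a joint would pass 70% of its speed; a pose out of reach is approached as far as the arm can. A call with a gripper value outside its range is refused whole. The fingers move at their own pace and stop on an object; "grip_force" is the grip in N (left out, the last holds). Time passes only in rows, so rows that repeat a pose let the fingers close. It gives the time, the measured TCP pose, the force and the opening at its end, in the units of the state.
- ctrl.sense(): the state, without advancing time (a new reading comes with each control period).
- capture(name): name is "side" or "top" or "wrist"; returns a dict with "frame" (420x560x3 uint8, red, green, blue), "mtx" (3x3 intrinsics, pixels), "dist" ([k1, k2, p1, p2, k3] as OpenCV has them; the pictures are not rectified), "R" (3x3) and "t" (3): a world point X has camera coordinates R X + t. Camera axes: x right, y down, z forward; pixel columns grow to the right and rows downward; lengths in mm; the calibration is good to about 2 mm. A picture is of the moment at which its call begins. There is no depth.
- job.finish_job(): hands the job in, once; it reports no verdict.
The state is a dict: "time_s": time; "joints": joint angles; "dq": joint speeds; "tau": joint torques, N m; "eef_pos": TCP position; "ee_rot": TCP orientation; "force": force on the tool from outside, world axes, zero at the start; "wrist_torque": the same for the moment, N m; "grip_width": opening from 0.0 (shut) to 1.0 (fully open).
Only numpy, scipy, OpenCV 4.12 (cv2) and the standard library are available. Lean on these libraries where they do the work, as an engineer would, in place of code of your own. Each camera call takes 0.05 s, during which the arm holds its last target.

TASK

Pick up the long round kiln prop, lay it in the V of the length gauge and slide it in under the hood until you feel its end meet the sprung stop. Then press it down into the V with a firm push of about one and a half kilograms, so that it bears firmly on both sloping faces and stays against the stop, and finish while still gripping and pressing it so; do not force it, and leave the square prop and the teapot where they are.

Things in the scene. Friction and masses are not known exactly. Their poses are not given: they have to be found in the camera images.
- round_prop: The prop to gauge: a sand-coloured fireclay cylinder, 44 mm in diameter, 150 mm long, 0.32 to 0.48 kg. Origin at its middle on its axis; x runs along the cylinder (both ends alike). Starts lying level on a wooden rest, axis 38 mm above the table.
- rest_mid (a point): Middle of the top of the round prop's rest: a 6 mm thick board, 180 x 60 mm, x along the prop. Chocks, 20 mm high over the table, stand only 51 to 69 mm either side of the middle along x, so beside the prop's middle there is free room for fingers down to the board.
- gauge: Length gauge, bolted to the table: grey base plate 225 x 90 x 12 mm, with two V saddles in line at x = -72 to -48 and +32 to +56 mm, and a dark hood. Origin on the table under the plate's middle, x along the level V towards the hood, z up. 90 degree V, root 24 mm over the table; saddles reach 50 mm high, 33 mm to either side. A seated round prop's axis is 55 mm high, at y = 0.
- v_load (a point): Point on a seated prop's axis, at x = -27 mm of the gauge, 55 mm over the table: a prop laid in with its middle here is clear of the hood; then it slides towards the gauge's +x. The 80 mm between the saddles are open down to the base plate: room for the fingers about the prop's middle. Axes as the gauge.
- hood_mouth (a point): Middle of the hood's open end, on a seated prop's axis line, x = +56 mm of the gauge. The hood runs from here to x = +108 mm, where it is closed; 66 mm wide inside, inner top 86 mm, outer top 89 mm over the table. Axes as the gauge.
- face_left: The sloping aluminium face of the V on the gauge's +y side (on both saddles, origin and axes as gauge); rigid and slick (friction about 0.15), so a prop centred on the V loads both faces alike, while a sideways push of the hand unloads one of them.
- face_right: The sloping aluminium face of the V on the gauge's -y side (on both saddles, origin and axes as gauge); rigid and slick (friction about 0.15), so a prop centred on the V loads both faces alike, while a sideways push of the hand unloads one of them.
- stop_mount: The hood's rear wall with the stop inside. Origin in the wall at x = +106 mm of the gauge, 55 mm over the table. The stop is a 24 mm steel disc on the prop's axis line, deep in the shade of the hood and set differently each time: it first meets the prop's end somewhere from x = +62 to +82 mm of the gauge. It is sprung, about 1 N per mm, yields 5 mm, then is solid.
- square_prop: A fireclay prop of square section, 42 x 42 x 150 mm, lying on a like wooden rest near the round one. Origin at its middle, x along it. To be left alone.
- teapot: Unfired grey clay teapot with lid and spout, 136 mm across, 132 mm high, standing at the far side. Origin under its middle. To be left alone.
Things that resemble listed ones, but are neither listed nor needed, are in the scene too. Leave any red or yellow look-alike of the round_prop alone.

How it is judged (in metres and radians):
On the way, in this order (a step that is already met when the one before it is completed fails the run):
1. the round prop has been lifted off its rest by the fingers (height (world z) of round_prop above 0.07 m and contact force between the fingers and round_prop above 1 N), for 0.1 s.
2. lying along the V, the prop's end has met the stop under the hood (contact force between round_prop and stop_mount above 1 N and z of round_prop in the frame of gauge below 0.063 m and angle between the x axis of round_prop and the x axis of gauge, either way round below 0.1 rad), for 0.1 s.
At the end, for the whole second after the job is handed in: The round prop rests in the V (axis within 3 mm and 0.04 rad), gripped (over 3 N) and pressed down: each sloping face bears over 4.5 N (its weight alone gives under 3.5 N), the sprung stop over 0.7 N; square prop and teapot within 20 mm of where they were (contact force between round_prop and face_left above 4.5 N and contact force between round_prop and face_right above 4.5 N and contact force between round_prop and stop_mount above 0.7 N and contact force between the fingers and round_prop above 3 N and z of round_prop in the frame of gauge between 0.052 and 0.0575 m and y of round_prop in the frame of gauge between -0.003 and 0.003 m and angle between the x axis of round_prop and the x axis of gauge, either way round below 0.04 rad and linear speed of round_prop below 0.01 m/s and distance of each of square_prop, teapot from where it was at the start of the episode below 0.02 m); the arm keeps its last pose, push and grip.
It fails at once if the prop is forced into the V (over 60 N on one face) (contact force between round_prop and face_left above 60 N or contact force between round_prop and face_right above 60 N).
It fails at once if the prop is forced against the stop (over 40 N) (contact force between round_prop and stop_mount above 40 N).
It fails at once if the square prop or the teapot is shifted (distance of any of square_prop, teapot from where it was at the start of the episode above 0.02 m).
It also fails if it takes over 51 s, if anything falls off the work surface, if the arm or the gripper's body presses on something with over 40 N, if the wrist force passes 120 N, or if a joint passes its speed limit or range.

## Working session

There is one attempt and no reset: what is moved stays moved. The work goes in short steps, Python scripts to look and compute and a tool call to move; the robot and the scene stay as the last step left them, time stands still between calls to the robot, and variables do not carry over. Pictures are saved under pics/ and viewed, and the job is handed in when it is done.

Besides the shell and the picture viewer there is one more tool, called as name(argument=value, ...) on one line, values as JSON. move_arm: Moves the arm, as the interface text tells. Its arguments: {"type":"object","properties":{"series":{"type":"array","items":{"type":"array","items":{"type":"number"}}},"grip_force":{"type":"number"}},"required":["series"]}

```bash
mkdir -p pics; python3 - <<'E'
from rig import ctrl,capture
import cv2,numpy as np,pickle
s=ctrl.sense();print(s, ctrl.grasp_offset)
d={}
for n in ["side","top","wrist"]:
    c=capture(n);d[n]=c
    cv2.imwrite(f"pics/{n}0.png",c["frame"][:,:,::-1])
    print(n,c["mtx"].tolist(),c["dist"],np.round(-c["R"].T@c["t"]),np.round(c["R"],2).tolist())
pickle.dump(d,open("cams0.pkl","wb"))
E
```

```text
{'time_s': 0.0, 'joints': array([-1.44836670e+00,  3.13472082e-01,  1.49847077e+00, -4.11363829e-06,
        1.33100287e+00, -2.23385373e-01]), 'dq': array([-2.90146126e-04,  5.78708271e-05, -7.81072569e-04,  4.25667559e-04,
       -2.48297498e-04,  5.18084368e-04]), 'tau': array([ 1.30491761e-03, -4.12268543e+01, -2.59734017e+01,  5.92960689e-06,
        4.27687308e-03,  3.31429817e-05]), 'eef_pos': array([ 177.91683565, -493.64677984,  230.7111011 ]), 'ee_rot': array([-6.75773146e-04,  9.85088394e-01,  1.72047660e-01,  3.21404093e-05]), 'force': array([-0.37195515, -0.1438982 ,  0.28790374]), 'wrist_torque': array([-0.03461628,  0.00675964,  0.01163633]), 'grip_width': 1.0021531052205501} -18.700000000000003
side [[498.2812682539757, 0.0, 279.57313632068974], [0.0, 498.2812682539757, 207.67634516164776], [0.0, 0.0, 1.0]] [-0.12237167  0.          0.          0.          0.        ] [ 137. 1198.  832.] [[-0.95, -0.33, 0.01], [-0.17, 0.48, -0.86], [0.28, -0.82, -0.51]]
top [[513.8513500807763, 0.0, 286.31990340474636], [0.0, 513.8513500807763, 201.71861741958904], [0.0, 0.0, 1.0]] [0.06225778 0.         0.         0.         0.        ] [ 419.  -34. 1283.] [[0.01, -1.0, 0.01], [-0.99, -0.01, -0.11], [0.11, -0.01, -0.99]]
wrist [[313.50267276174884, 0.0, 271.2341074448899], [0.0, 313.50267276174884, 207.0333047885478], [0.0, 0.0, 1.0]] [-0.07363733  0.          0.          0.          0.        ] [ 240. -471.  373.] [[0.34, -0.94, -0.0], [-0.91, -0.33, 0.26], [-0.24, -0.09, -0.97]]
```

View pics/top0.png

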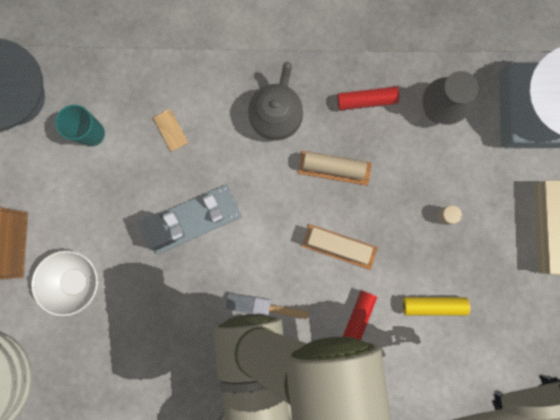

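View pics/side0.png

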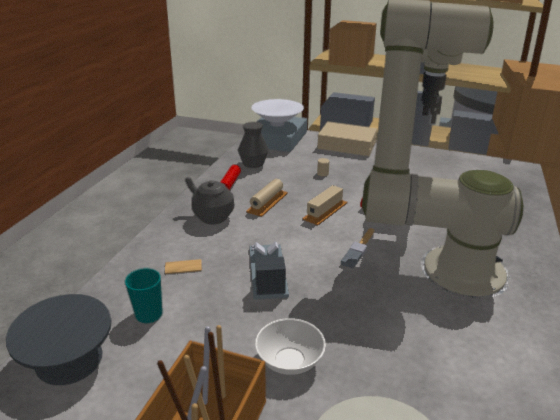

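View pics/wrist0.png

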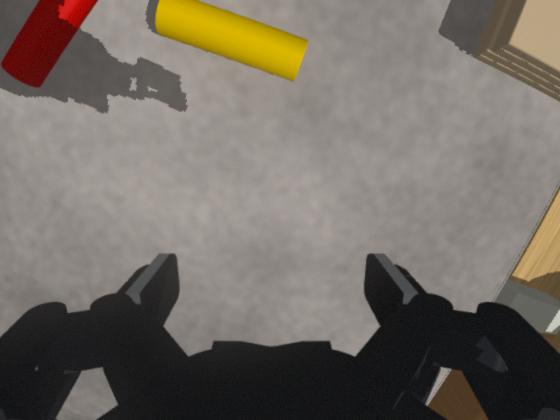

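```bash
cat > h.py <<'E'
import numpy as np,cv2
def ray(c,uv):
    p=cv2.undistortPoints(np.array(uv,float).reshape(-1,1,2),c["mtx"],np.array(c["dist"],float)).reshape(-1,2)
    d=np.c_[p,np.ones(len(p))]@c["R"]
    return -c["R"].T@c["t"],d
def plane(c,uv,z):
    o,d=ray(c,uv); return o+d*((z-o[2])/d[:,2])[:,None]
def proj(c,X):
    return cv2.projectPoints(np.array(X,float).reshape(-1,1,3),cv2.Rodrigues(c["R"])[0],c["t"].astype(float),c["mtx"],np.array(c["dist"],float))[0].reshape(-1,2)
E
python3 - <<'E'
import pickle,cv2,numpy as np
d=pickle.load(open("cams0.pkl","rb"))
t=d["top"]["frame"][:,:,::-1]; s=d["side"]["frame"][:,:,::-1]
a=cv2.resize(t[140:280,285:390],None,fx=4,fy=4,interpolation=cv2.INTER_CUBIC)
b=cv2.resize(s[170:235,235:355],None,fx=3,fy=3,interpolation=cv2.INTER_CUBIC)
o=np.zeros((560,790,3),np.uint8);o[:560,:420]=a;o[:195,425:785]=b
cv2.imwrite("pics/c1.png",o)
o=cv2.resize(t[175:260,130:250],None,fx=6,fy=6,interpolation=cv2.INTER_CUBIC);cv2.imwrite("pics/c2.png",o)
E
```

```text
(no output)
```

View pics/c1.png

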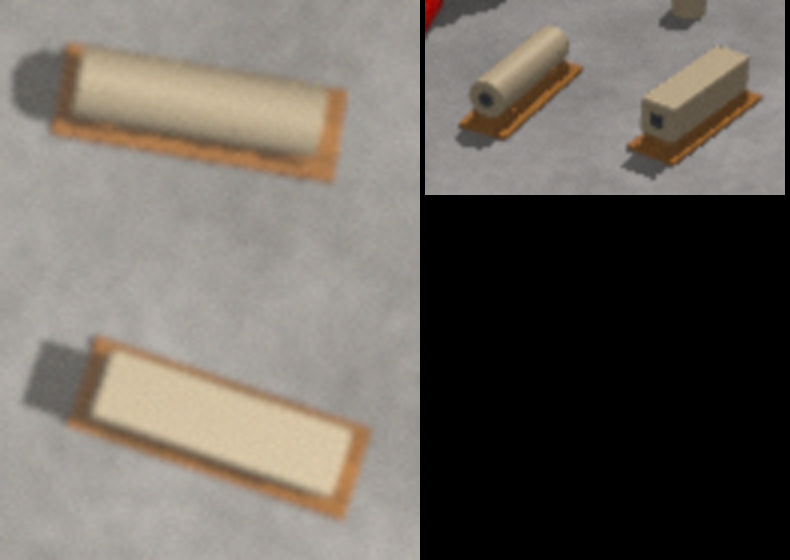

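View pics/c2.png

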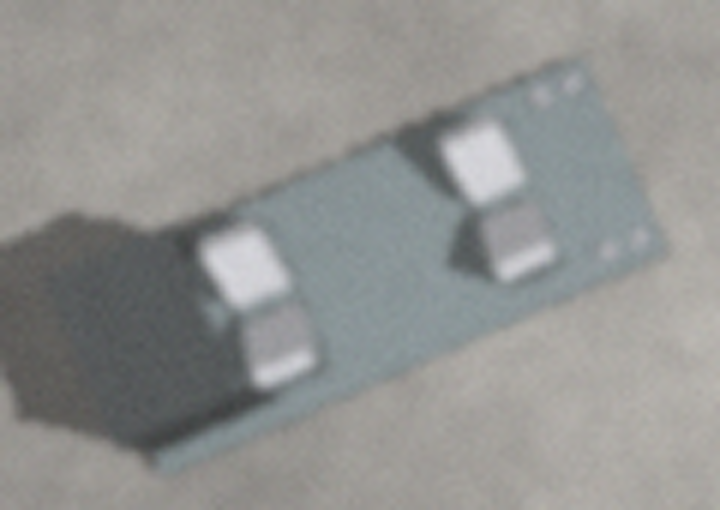

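```bash
python3 - <<'E'
import pickle,cv2,numpy as np
from h import *
d=pickle.load(open("cams0.pkl","rb"));t=d["top"];f=t["frame"].astype(int)
r,g,b=f[...,0],f[...,1],f[...,2]
print("prop px",f[167,336],"sq",f[246,340],"board",f[177,310],"table",f[200,340], "gauge",f[200,215],f[212,190])
m=((r-b)>18).astype(np.uint8); 
n,l,st,ce=cv2.connectedComponentsWithStats(m)
for i in range(1,n):
    if st[i,4]>300: print(i,st[i],ce[i])
for name,(u,v) in dict(round=(336,167),square=(340,246)).items():
    mm=np.uint8(l==l[v,u])
    c=max(cv2.findContours(mm,0,1)[0],key=len)
    P=plane(t,c.reshape(-1,2).astype(float),16)
    R=cv2.minAreaRect(P[:,:2].astype(np.float32));print(name,"whole",R)
    sub=np.uint8((l==l[v,u])&((r-b)<55)); n2,l2,s2,_=cv2.connectedComponentsWithStats(sub)
    c=max(cv2.findContours(np.uint8(l2==l2[v,u]),0,1)[0],key=len)
    P=plane(t,c.reshape(-1,2).astype(float),38)
    print("prop",cv2.minAreaRect(P[:,:2].astype(np.float32)))
# gauge
q=np.array([[585,62],[668,250],[160,475]])/6+[130,175]-0.4
P=plane(t,q,12);print(P.round(1),np.linalg.norm(P[0]-P[1]),np.linalg.norm(P[1]-P[2]))
a=(P[2]-P[1])[:2];a/=np.linalg.norm(a);mid=(P[0]+P[2])[:2]/2;print("gauge",mid,np.degrees(np.arctan2(a[1],a[0])))
# saddle tops (z~50): inner quads
q=np.array([[481,160],[515,238],[244,267],[279,345]])/6+[130,175]-0.4
print(plane(t,q,45).round(1))
E
```

```text
prop px [194 177 149] sq [216 197 168] board [160 154 148] table [158 159 150] gauge [177 181 184] [137 147 149]
1 [ 337   86   64   25 1197] [368.17209691  97.79281537]
2 [153 108  36  44 885] [170.41581921 129.75028249]
3 [ 297  150   76   37 1812] [334.75055188 167.83057395]
4 [ 534  180   26   95 2167] [547.94600831 225.64928473]
5 [438 205  25  19 369] [450.17886179 214.5501355 ]
6 [   0  206   29   74 1873] [ 12.63587827 242.7367859 ]
7 [ 301  223   78   48 1938] [339.81682147 246.6496388 ]
8 [342 290  37  52 999] [360.38238238 315.04304304]
9 [ 401  296   71   21 1424] [435.92696629 306.06530899]
10 [269 304  40  15 337] [288.37388724 311.33234421]
40 [ 305  350   85   70 4643] [349.42989446 388.74391557]
118 [231 401  61  19 675] [266.97185185 412.99259259]
125 [526 404  34  16 392] [545.1377551  412.76785714]
round whole ((645.1724243164062, -164.50100708007812), (183.2142791748047, 64.08840942382812), 80.84617614746094)
prop ((641.2472534179688, -162.23980712890625), (180.0318603515625, 62.97517395019531), 80.84615325927734)
square whole ((448.9598083496094, -175.90231323242188), (183.15939331054688, 64.41349029541016), 71.99333953857422)
prop ((448.4426574707031, -173.443115234375), (179.97793579101562, 63.29462432861328), 71.99333953857422)
[[600.  103.3  12. ]
 [522.   67.5  12. ]
 [428.6 272.3  12. ]] 85.82533483790336 225.0315819034465
gauge [514.31495836 187.75669195] 114.5278166711185
[[555.1 140.7  45. ]
 [523.7 126.3  45. ]
 [511.2 234.   45. ]
 [480.1 219.1  45. ]]
```

```bash
cat >> h.py <<'E'
from scipy.spatial.transform import Rotation as Ro
def delta(s,pos,yaw):
    """pos world mm, yaw deg of tool x, tool straight down -> rotvec(tool), shift cm (tool)"""
    w,x,y,z=s["ee_rot"];R=Ro.from_quat([x,y,z,w])
    c,n=np.cos(np.radians(yaw)),np.sin(np.radians(yaw))
    T=Ro.from_matrix(np.array([[c,n,0],[n,-c,0],[0,0,-1.]]))
    return (R.inv()*T).as_rotvec().round(4),(R.inv().apply(np.array(pos)-s["eef_pos"])/10).round(3)
def st(s): 
    w,x,y,z=s["ee_rot"];R=Ro.from_quat([x,y,z,w]).as_matrix()
    print(s["time_s"],s["eef_pos"].round(1),"yaw",np.degrees(np.arctan2(R[1,0],R[0,0])).round(2),"tz",R[:,2].round(4),"F",s["force"].round(2),"M",s["wrist_torque"].round(2),"g",round(s["grip_width"],3))
E
python3 - <<'E'
from h import *;from rig import ctrl
s=ctrl.sense();st(s);print(delta(s,[644,-164,230],80.8))
E
```

```text
0.15 [ 177.9 -493.8  230.9] yaw 19.81 tz [-1.e-04  9.e-04 -1.e+00] F [ 0.44  0.1  -0.3 ] M [ 0.    0.01 -0.02] g 0.997
(array([-6.0000e-04, -7.0000e-04, -1.0644e+00]), array([ 55.024, -15.227,   0.116]))
```

move_arm(series=[[0, 0, -1.06, 55, -15.2, 0, 1], [0, 0, -1.06, 55, -15.2, 0, 1], [0, 0, -1.06, 55, -15.2, 0, 1], [0, 0, -1.06, 55, -15.2, 0, 1], [0, 0, -1.06, 55, -15.2, 0, 1]])

```text
time_s: 0.57
eef_pos: [349.3, -372.1, 231.2]
ee_rot: [-0.0, 0.883, 0.469, 0.0]
force: [0.2, -0.9, 0.4]
grip_width: 0.997
```

```bash
python3 - <<'E'
from h import *;from rig import ctrl
s=ctrl.sense();st(s);print(delta(s,[644,-164,230],80.8))
E
```

```text
0.5667 [ 349.3 -372.1  231.2] yaw 55.95 tz [-0.e+00  8.e-04 -1.e+00] F [ 0.2  -0.88  0.36] M [-0.02  0.06  0.02] g 0.997
(array([-3.000e-04, -7.000e-04, -4.336e-01]), array([33.745, 12.77 ,  0.132]))
```

move_arm(series=[[0, 0, -0.434, 33.7, 12.8, 0, 1], [0, 0, -0.434, 33.7, 12.8, 0, 1], [0, 0, -0.434, 33.7, 12.8, 0, 1], [0, 0, -0.434, 33.7, 12.8, 0, 1], [0, 0, -0.434, 33.7, 12.8, 0, 1]])

```text
time_s: 0.98
eef_pos: [519.6, -251.7, 231.1]
ee_rot: [-0.0, 0.76, 0.65, 0.0]
force: [-0.1, -1.4, 0.8]
grip_width: 0.998
```

```bash
python3 - <<'E'
from h import *;from rig import ctrl
s=ctrl.sense();st(s);print(delta(s,[644,-164,230],80.8))
E
```

```text
0.9833 [ 519.6 -251.7  231.1] yaw 81.04 tz [-3.e-04  9.e-04 -1.e+00] F [-0.12 -1.4   0.76] M [-0.04  0.03 -0.03] g 0.998
(array([-0.0004, -0.0008,  0.0042]), array([10.602, 10.924,  0.118]))
```

move_arm(series=[[0, 0, 0.004, 10.6, 10.9, 0, 1], [0, 0, 0.004, 10.6, 10.9, 0, 1], [0, 0, 0.004, 10.6, 10.9, 0, 1], [0, 0, 0.004, 10.6, 10.9, 0, 1], [0, 0, 0.004, 10.6, 10.9, 0, 1]])

```text
time_s: 1.4
eef_pos: [646.6, -159.9, 229.7]
ee_rot: [-0.001, 0.76, 0.65, 0.0]
force: [-1.0, -0.8, -1.0]
grip_width: 0.999
```

```bash
python3 - <<'E'
from h import *;from rig import ctrl,capture
import pickle
s=ctrl.sense();st(s)
c=capture("wrist");pickle.dump(c,open("w1.pkl","wb"));cv2.imwrite("pics/w1.png",c["frame"][:,:,::-1])
E
```

```text
1.4 [ 646.6 -159.9  229.7] yaw 81.09 tz [-8.0e-04  2.4e-03 -1.0e+00] F [-1.   -0.81 -1.02] M [ 0.03 -0.   -0.03] g 0.999
```

View pics/w1.png

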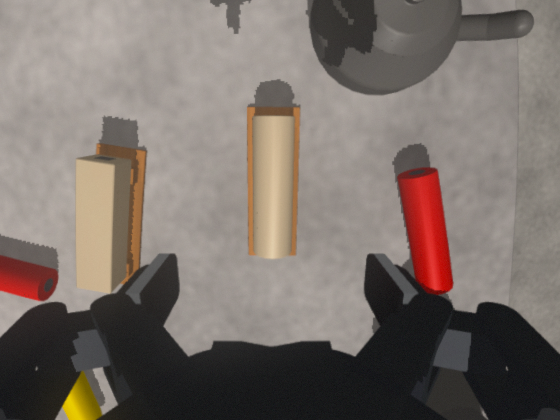

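```bash
python3 - <<'E'
from h import *;import pickle
c=pickle.load(open("w1.pkl","rb"));f=c["frame"].astype(int);r,b=f[...,0],f[...,2]
print(f[186,273],f[186,252],f[300-60,250], f[120,260])
sat=(r-b)/(r+1)
print([round(x,2) for x in sat[186,240:308:2]]); print([round(x,2) for x in sat[100:270:5,273]])
m=np.uint8((sat>0.12)&(sat<0.4))
_,l,_,_=cv2.connectedComponentsWithStats(m);mm=np.uint8(l==l[186,273])
cc=max(cv2.findContours(mm,0,1)[0],key=len);R=cv2.minAreaRect(cc.astype(np.float32));print(R)
# rows: centre
for v in (130,160,190,220,245):
    u=np.where(mm[v])[0];print(v,u.min(),u.max(),plane(c,[[u.min(),v],[u.max(),v]],38).round(1).tolist())
v=np.where(mm[:,273])[0];print(v.min(),v.max(),plane(c,[[273,v.min()],[273,v.max()]],55).round(1).tolist())
E
```

```text
[217 195 160] [170 121  78] [180 124  70] [176 155 126]
[np.float64(0.09), np.float64(0.09), np.float64(0.09), np.float64(0.1), np.float64(0.54), np.float64(0.61), np.float64(0.54), np.float64(0.27), np.float64(0.28), np.float64(0.28), np.float64(0.28), np.float64(0.29), np.float64(0.28), np.float64(0.29), np.float64(0.28), np.float64(0.27), np.float64(0.26), np.float64(0.26), np.float64(0.27), np.float64(0.28), np.float64(0.29), np.float64(0.28), np.float64(0.28), np.float64(0.28), np.float64(0.28), np.float64(0.28), np.float64(0.34), np.float64(0.59), np.float64(0.58), np.float64(0.17), np.float64(0.1), np.float64(0.09), np.float64(0.09), np.float64(0.09)]
[np.float64(0.11), np.float64(0.12), np.float64(0.49), np.float64(0.34), np.float64(0.27), np.float64(0.26), np.float64(0.28), np.float64(0.27), np.float64(0.27), np.float64(0.27), np.float64(0.28), np.float64(0.27), np.float64(0.27), np.float64(0.27), np.float64(0.27), np.float64(0.28), np.float64(0.27), np.float64(0.27), np.float64(0.26), np.float64(0.26), np.float64(0.26), np.float64(0.26), np.float64(0.26), np.float64(0.26), np.float64(0.26), np.float64(0.25), np.float64(0.25), np.float64(0.24), np.float64(0.24), np.float64(0.24), np.float64(0.24), np.float64(0.25), np.float64(0.09), np.float64(0.08)]
((273.0, 182.0), (154.0, 54.0), 90.0)
130 246 299 [[629.7, -97.0, 38.0], [684.2, -105.6, 38.0]]
160 246 298 [[624.3, -127.8, 38.0], [678.9, -136.3, 38.0]]
190 247 298 [[619.7, -160.0, 38.0], [674.5, -168.6, 38.0]]
220 247 297 [[613.7, -193.7, 38.0], [668.9, -202.3, 38.0]]
245 247 296 [[608.4, -223.2, 38.0], [663.7, -231.8, 38.0]]
106 259 [[660.9, -78.5, 55.0], [636.2, -237.3, 55.0]]
```

```bash
python3 - <<'E'
from h import *;import pickle
c=pickle.load(open("w1.pkl","rb"));f=c["frame"].astype(int);r,b=f[...,0],f[...,2]
sat=(r-b)/(r+1)
m=np.uint8((sat>0.2)&(sat<0.32));m=cv2.morphologyEx(m,2,np.ones((7,7)))
_,l,_,_=cv2.connectedComponentsWithStats(m);mm=np.uint8(l==l[186,273])
C=[]
for v in range(125,255,5):
    u=np.where(mm[v])[0];a=plane(c,[[u.min()-.5,v],[u.max()+.5,v]],38);C.append(a.mean(0))
    if v%20==5:print(v,u.min(),u.max(),a.mean(0).round(1),np.linalg.norm(a[0]-a[1]))
C=np.array(C);p=np.polyfit(C[:,1],C[:,0],1);print("yaw",90-np.degrees(np.arctan(p[0])),"x at -164",np.polyval(p,-164))
v=np.where(mm[:,273])[0];print(v.min(),v.max(),plane(c,[[273,v.min()]],45).round(1).tolist(),plane(c,[[273,v.max()]],50).round(1).tolist())
E
```

```text
125 253 293 [658.2 -96.4  38. ] 42.514734544142726
145 253 292 [ 654.5 -116.6   38. ] 42.06374561416667
165 253 292 [ 651.3 -137.4   38. ] 42.69275132756424
185 253 291 [ 647.4 -158.8   38. ] 42.282131027846546
205 254 291 [ 644.5 -181.    38. ] 41.88339390158259
225 254 290 [ 640.4 -203.8   38. ] 41.49666182412145
245 254 290 [ 636.7 -227.6   38. ] 42.264516108101255
yaw 80.78218335727414 x at -164 646.9557373149395
116 258 [[659.5, -87.6, 45.0]] [[636.1, -238.3, 50.0]]
```

```bash
python3 - <<'E'
from h import *;from rig import ctrl
s=ctrl.sense();st(s);print(delta(s,[646.5,-163.5,90],80.8),delta(s,[646.5,-163.5,20],80.8))
E
```

```text
1.45 [ 645.  -161.9  229.8] yaw 81.01 tz [-0.0016  0.0017 -1.    ] F [-0.37  0.1   0.22] M [ 0.01  0.02 -0.02] g 1.003
(array([-0.0019, -0.0014,  0.0037]), array([-0.158,  0.199, 13.98 ])) (array([-0.0019, -0.0014,  0.0037]), array([-0.167,  0.212, 20.98 ]))
```

move_arm(series=[[-0.002, -0.001, 0.004, -0.16, 0.2, 4, 1], [-0.002, -0.001, 0.004, -0.16, 0.2, 8, 1], [-0.002, -0.001, 0.004, -0.16, 0.2, 11.5, 1], [-0.002, -0.001, 0.004, -0.16, 0.2, 13.5, 1], [-0.002, -0.001, 0.004, -0.16, 0.2, 14, 1]])

```text
time_s: 1.87
eef_pos: [643.9, -163.7, 85.5]
ee_rot: [-0.003, 0.762, 0.648, -0.001]
force: [-1.1, 0.1, 0.8]
grip_width: 1.002
```

```bash
python3 - <<'E'
from h import *;from rig import ctrl,capture
s=ctrl.sense();st(s);print(delta(s,[646.5,-163.5,20],80.8))
c=capture("wrist");cv2.imwrite("pics/w2.png",c["frame"][:,:,::-1])
E
```

```text
1.8667 [ 643.9 -163.7   85.5] yaw 80.71 tz [-0.0067  0.0033 -1.    ] F [-1.12  0.08  0.82] M [-0.04  0.   -0.04] g 1.002
(array([-0.0071, -0.0021, -0.0016]), array([0.043, 0.297, 6.545]))
```

View pics/w2.png

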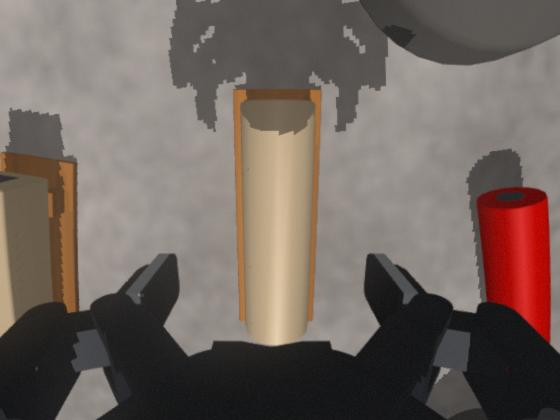

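move_arm(series=[[-0.007, -0.002, -0.002, 0.04, 0.3, 2.5, 1], [-0.007, -0.002, -0.002, 0.04, 0.3, 4.8, 1], [-0.007, -0.002, -0.002, 0.04, 0.3, 6.0, 1], [-0.007, -0.002, -0.002, 0.04, 0.3, 6.5, 1], [-0.007, -0.002, -0.002, 0.04, 0.3, 6.5, 1]])

```text
time_s: 2.33
eef_pos: [647.6, -164.2, 22.6]
ee_rot: [0.001, 0.761, 0.648, 0.001]
force: [-0.6, -0.6, 0.2]
grip_width: 1.001
```

```bash
python3 - <<'E'
from h import *;from rig import ctrl,capture
s=ctrl.sense();st(s);print(delta(s,[646.5,-163.5,20],80.8))
E
```

```text
2.3333 [ 647.6 -164.2   22.6] yaw 80.81 tz [ 0.0024 -0.001  -1.    ] F [-0.65 -0.57  0.17] M [-0.   -0.01  0.  ] g 1.001
(array([0.0025, 0.0006, 0.0002]), array([ 0.054, -0.123,  0.263]))
```

Close.

move_arm(series=[[0.002, 0, 0, 0, -0.1, 0.25, 0.7], [0.002, 0, 0, 0, -0.1, 0.25, 0.3], [0.002, 0, 0, 0, -0.1, 0.25, 0], [0.002, 0, 0, 0, -0.1, 0.25, 0], [0.002, 0, 0, 0, -0.1, 0.25, 0]], grip_force=60)

```text
time_s: 2.75
eef_pos: [647.2, -164.3, 21.4]
ee_rot: [0.001, 0.761, 0.648, 0.0]
force: [-1.2, 1.0, 5.8]
grip_width: 0.496
```

```bash
python3 - <<'E'
from h import *;from rig import ctrl,capture
s=ctrl.sense();st(s);print(delta(s,[646.5,-163.5,20],80.8))
c=capture("wrist");cv2.imwrite("pics/w3.png",c["frame"][:,:,::-1])
E
```

```text
2.75 [ 647.2 -164.3   21.4] yaw 80.82 tz [ 0.0021 -0.0015 -1.    ] F [-1.21  0.97  5.83] M [0.01 0.18 0.03] g 0.496
(array([0.0024, 0.0011, 0.0003]), array([ 0.066, -0.081,  0.138]))
```

View pics/w3.png

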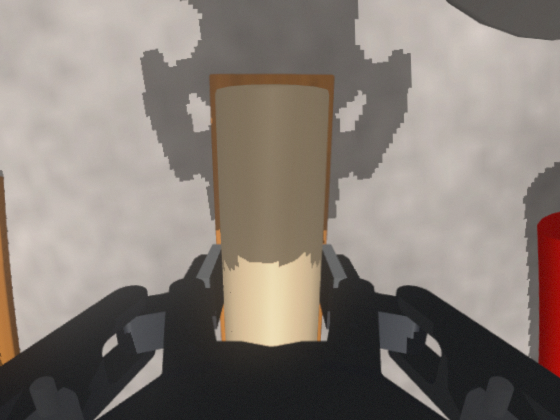

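move_arm(series=[[0, 0, 0, 0, 0, -1, 0], [0, 0, 0, 0, 0, -3.5, 0], [0, 0, 0, 0, 0, -7, 0], [0, 0, 0, 0, 0, -10.5, 0], [0, 0, 0, 0, 0, -12, 0]])

```text
time_s: 3.22
eef_pos: [648.0, -164.5, 146.8]
ee_rot: [0.004, 0.761, 0.648, 0.002]
force: [1.1, 0.3, -3.0]
grip_width: 0.494
```

```bash
python3 - <<'E'
from h import *;from rig import ctrl,capture
import pickle
s=ctrl.sense();st(s)
d={n:capture(n) for n in ("wrist","top","side")};pickle.dump(d,open("cams4.pkl","wb"))
st(ctrl.sense())
o=np.zeros((600,800,3),np.uint8)
for i,n in enumerate(d): 
    k=cv2.resize(d[n]["frame"][:,:,::-1],(400,300));o[300*(i//2):300*(i//2)+300,400*(i%2):400*(i%2)+400]=k
cv2.imwrite("pics/4.png",o)
E
```

```text
3.2167 [ 648.  -164.5  146.8] yaw 80.83 tz [ 0.0078 -0.004  -1.    ] F [ 1.11  0.34 -3.02] M [ 0.01 -0.06  0.05] g 0.494
3.3667 [ 647.  -164.1  142. ] yaw 80.82 tz [ 0.0032 -0.0019 -1.    ] F [-0.72 -0.11 -4.43] M [-0.01  0.03  0.02] g 0.496
```

View pics/4.png

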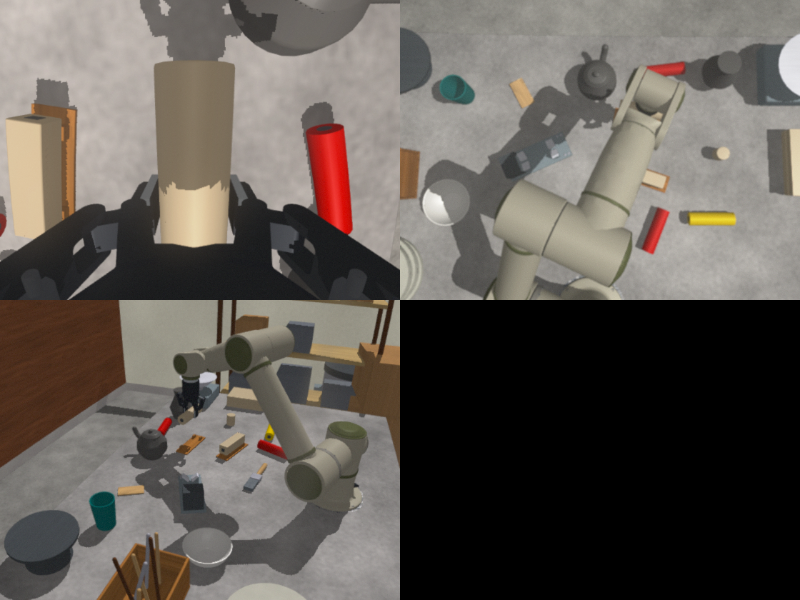

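```bash
python3 - <<'E'
from h import *;from rig import ctrl
s=ctrl.sense();st(s);print(delta(s,[421.7,101.6,160],114.5))
E
```

```text
3.3667 [ 647.  -164.1  142. ] yaw 80.82 tz [ 0.0032 -0.0019 -1.    ] F [-0.72 -0.11 -4.43] M [-0.01  0.03  0.02] g 0.496
(array([ 0.003 ,  0.0024, -0.5878]), array([ 22.631, -26.471,  -1.927]))
```

move_arm(series=[[0.003, 0.002, -0.06, 1.7, -2.0, -1.9, 0], [0.003, 0.002, -0.15, 4.2, -4.9, -1.9, 0], [0.003, 0.002, -0.22, 6.7, -7.8, -1.9, 0], [0.003, 0.002, -0.29, 9.2, -10.7, -1.9, 0], [0.003, 0.002, -0.36, 11.7, -13.6, -1.9, 0]])

```text
time_s: 3.78
eef_pos: [528.7, -25.4, 158.0]
ee_rot: [-0.002, 0.632, 0.775, -0.001]
force: [0.0, 1.3, -3.2]
grip_width: 0.496
```

```bash
python3 - <<'E'
from h import *;from rig import ctrl
s=ctrl.sense();st(s);print(delta(s,[421.7,101.6,160],114.5))
E
```

```text
3.7833 [528.7 -25.4 158. ] yaw 101.63 tz [-0.004   0.0012 -1.    ] F [ 0.01  1.3  -3.21] M [ 0.04 -0.02 -0.02] g 0.496
(array([-0.0035, -0.0024, -0.2246]), array([14.594, -7.925, -0.143]))
```

move_arm(series=[[-0.003, -0.002, -0.1, 3.8, -2.0, 0, 0], [-0.003, -0.002, -0.18, 7.5, -4, 0, 0], [-0.003, -0.002, -0.224, 11, -6, 0, 0], [-0.003, -0.002, -0.224, 13.6, -7.4, 0, 0], [-0.003, -0.002, -0.224, 14.6, -7.9, 0, 0]])

```text
time_s: 4.2
eef_pos: [417.8, 104.3, 156.8]
ee_rot: [-0.003, 0.54, 0.842, -0.001]
force: [0.4, -0.6, -2.8]
grip_width: 0.493
```

```bash
python3 - <<'E'
from h import *;from rig import ctrl,capture
import pickle
c=capture("top");c=capture("wrist");st(ctrl.sense());pickle.dump(c,open("w5.pkl","wb"));cv2.imwrite("pics/w5.png",c["frame"][:,:,::-1])
E
```

```text
4.3 [420.1 102.9 157.3] yaw 114.6 tz [-3.7e-03  4.0e-04 -1.0e+00] F [ 0.39 -0.18 -2.64] M [-0.01 -0.02  0.03] g 0.492
```

View pics/w5.png

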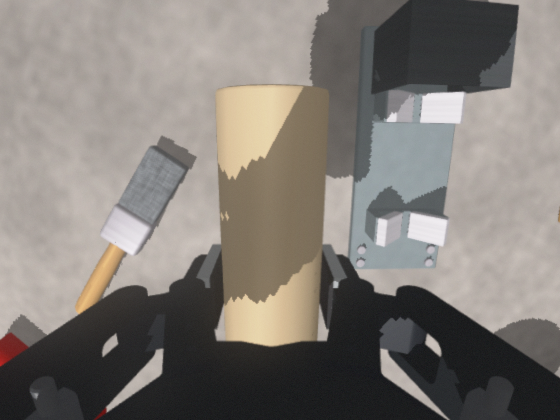

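```bash
python3 - <<'E'
import cv2
a=cv2.imread("pics/w5.png")[80:280,330:530];cv2.imwrite("pics/c5.png",cv2.resize(a,(800,800),interpolation=cv2.INTER_CUBIC)[200:])
cv2.imwrite("pics/c5b.png",cv2.resize(a,(800,800),interpolation=cv2.INTER_CUBIC)[:300])
E
```

```text
(no output)
```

View pics/c5.png

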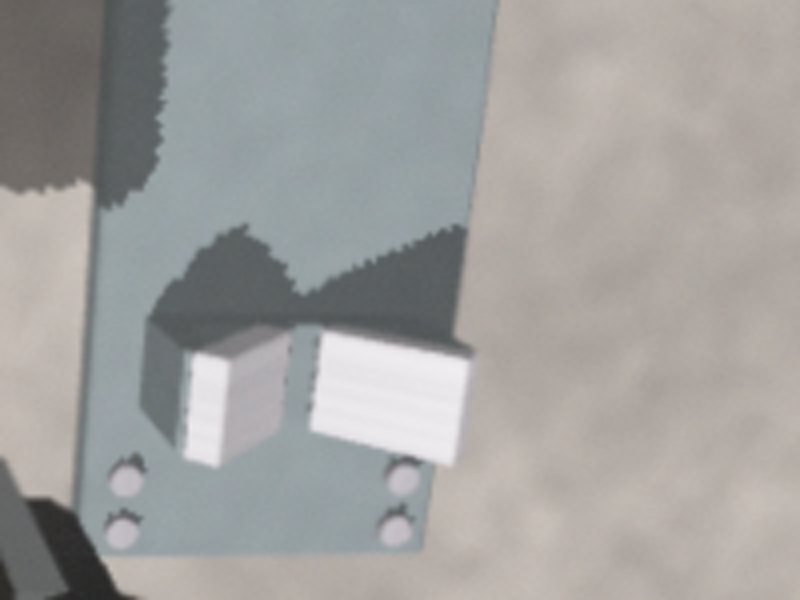

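View pics/c5b.png

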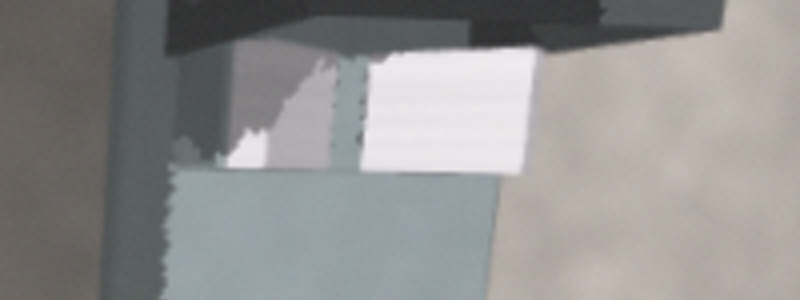

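```bash
python3 - <<'E'
from h import *;import pickle
c=pickle.load(open("w5.pkl","rb"))
def px(p,off): return (np.array(p,float)+.5)/4-.5+[330,80]+[0,off]
A=[ # crop px, z, gauge x,y (None unknown)
 ((472,352,50),50,-48,-33),((450,465,50),50,-72,-33),((185,350,50),50,-48,33),((230,357,50),50,-48,26),((183,460,50),50,-72,33),((219,466,50),50,-72,26),
 ((543,47,0),50,56,-33),((521,175,0),50,32,-33),((421,551,50),12,-112.5,-45)]
W=[];G=[]
for (u,v,o),z,gx,gy in A:
    W.append(plane(c,[px((u,v),o)],z)[0,:2]);G.append((gx,gy))
W=np.array(W);G=np.array(G,float)
Wm,Gm=W.mean(0),G.mean(0);H=(G-Gm).T@(W-Wm)
th=np.arctan2(H[0,1]-H[1,0],H[0,0]+H[1,1]);Rm=np.array([[np.cos(th),-np.sin(th)],[np.sin(th),np.cos(th)]])
t=Wm-Rm@Gm;print("gauge",t.round(1),np.degrees(th));print(((W-t)@Rm-G).round(1))
# right plate edge
E=plane(c,[px((497,0),50),px((459,275),50),px((421,549),50)],12)[:,:2];print("edge yaw",np.degrees(np.arctan2(*(E[0]-E[2])[::-1])),((E-t)@Rm).round(1))
# prop far end outline & sides in image at z of axis (TCP+17)
print("cam",-c["R"].T@c["t"])
E
```

```text
gauge [510.9 187.5] 115.69389688754494
[[ 0.4  3. ]
 [-1.3  4.6]
 [ 2.1 -0.6]
 [ 0.4 -3.3]
 [ 1.4 -1.9]
 [-0.1 -2.9]
 [-1.2  0.1]
 [-1.6  2. ]
 [-0.1 -1.1]]
edge yaw 114.71023019821968 [[  24.7  -48.4]
 [ -40.   -46.6]
 [-112.   -46. ]]
cam [391.85901119 164.36028599 299.73458198]
```

```bash
python3 - <<'E'
from h import *;import pickle
c=pickle.load(open("w5.pkl","rb"));t=pickle.load(open("cams0.pkl","rb"))["top"]
px=lambda u,v,o:(np.array([u,v],float)+.5)/4-.5+[330,80+o]
tp=lambda u,v:(np.array([u,v],float)+.5)/6-.5+[130,175]
th=np.radians(114.6);R=np.array([[np.cos(th),-np.sin(th)],[np.sin(th),np.cos(th)]]);o=np.array([512,187.5])
def rep(n,cam,uv,z): print(n,((plane(cam,[uv],z)[0,:2]-o)@R).round(1))
for z in (24,27): 
  rep(f"root near front",c,px(305,333,50),z);rep("root near back",c,px(297,430,50),z);rep("root far",c,px(351,55,0),z);rep("far b",c,px(347,170,0),z)
for n,u,v in [("near-L top outer",185,350),("near-L top outer b",183,460),("nearR",472,352),("nearR b",450,465)]: rep(n,c,px(u,v,50),50)
rep("farR",c,px(543,47,0),50);rep("farRb",c,px(521,175,0),50)
for q in ((497,0),(459,275),(421,549)): rep("plate R",c,px(*q,50),12)
for q in ((103,100),(78,480)): rep("plate L bottom z0",c,px(*q,50),0)
print("top cam")
for q in ((585,62),(392,138),(668,250),(160,475),(400,370)): rep("plate",t,tp(*q),12)
for q in ((440,150),(500,122),(524,183),(555,245),(495,282)): rep("near saddle",t,tp(*q),50)
for q in ((497,206),): rep("near root",t,tp(*q),26)
for q in ((262,307),): rep("far root",t,tp(*q),26)
for q in ((200,245),(318,365),(255,388)): rep("far saddle",t,tp(*q),50)
E
```

```text
root near front [-49.7  -4.4]
root near back [-73.6  -5.2]
root far [55.7 -3.8]
far b [31.9 -5.3]
root near front [-48.9  -3. ]
root near back [-72.5  -3.8]
root far [55.4 -2.5]
far b [31.8 -3.9]
near-L top outer [-46.   32.5]
near-L top outer b [-70.7  30.7]
nearR [-46.5 -29.9]
nearR b [-72.2 -28.8]
farR [ 55.9 -30.9]
farRb [ 31.4 -29.4]
plate R [ 26.1 -46.9]
plate R [-38.6 -46.4]
plate R [-110.6  -47.2]
plate L bottom z0 [ 1.1 40.2]
plate L bottom z0 [-96.  40.]
top cam
plate [-113.2  -45. ]
plate [-27.9 -48.4]
plate [-113.2   40.8]
plate [111.8  40.5]
plate [ 6.6 41.1]
near saddle [-47.6 -29.4]
near saddle [-73.9 -30. ]
near saddle [-72.9  -3.4]
near saddle [-74.3  24.5]
near saddle [-46.7  28.4]
near root [-57.4  -2.7]
far root [45.5 -3.8]
far saddle [ 54.3 -33.2]
far saddle [30.3 30. ]
far saddle [56.4 28.2]
```

```bash
cat >> h.py <<'E'
O=np.array([515.0,188.9]);YAW=114.6
_t=np.radians(YAW);RG=np.array([[np.cos(_t),-np.sin(_t)],[np.sin(_t),np.cos(_t)]])
def gw(x,y,z): return [*(O+RG@[x,y]),z]
def gs(s):
    st(s);print("TCP in gauge",((s["eef_pos"][:2]-O)@RG).round(1),"F gauge",(s["force"][:2]@RG).round(2),s["force"][2].round(2))
E
python3 - <<'E'
from h import *;from rig import ctrl
s=ctrl.sense();gs(s);print(delta(s,gw(-30,0,100),YAW))
E
```

```text
4.3 [420.1 102.9 157.3] yaw 114.6 tz [-3.7e-03  4.0e-04 -1.0e+00] F [ 0.39 -0.18 -2.64] M [-0.01 -0.02  0.03] g 0.492
TCP in gauge [-38.7 122.1] F gauge [-0.33 -0.28] -2.64
(array([-0.0032, -0.0019,  0.    ]), array([ 0.856, 12.225,  5.695]))
```

move_arm(series=[[-0.003, -0.002, 0, 0.3, 2, 0, 0], [-0.003, -0.002, 0, 0.6, 6, 1, 0], [-0.003, -0.002, 0, 0.85, 10, 3, 0], [-0.003, -0.002, 0, 0.85, 12.2, 5, 0], [-0.003, -0.002, 0, 0.85, 12.2, 5.7, 0]])

```text
time_s: 4.72
eef_pos: [529.5, 161.6, 95.0]
ee_rot: [-0.002, 0.54, 0.841, -0.001]
force: [0.4, -0.3, -4.9]
grip_width: 0.496
```

move_arm(series=[[0, 0, 0, 0, 0, 0, 0], [0, 0, 0, 0, 0, 0, 0]])

```text
time_s: 4.88
eef_pos: [529.1, 160.5, 93.1]
ee_rot: [-0.003, 0.541, 0.841, -0.003]
force: [-0.1, -0.2, -3.2]
grip_width: 0.492
```

```bash
python3 - <<'E'
from h import *;from rig import ctrl,capture
s=ctrl.sense();gs(s);print(delta(s,gw(-30,0,60),YAW))
o=np.zeros((420,800,3),np.uint8)
import pickle
c=capture("wrist");pickle.dump(c,open("w6.pkl","wb"));d=capture("side")
o[:300,:400]=cv2.resize(c["frame"],(400,300))[:,:,::-1]
o[:300,400:]=cv2.resize(d["frame"][180:330,170:370],(400,300))[:,:,::-1]
cv2.imwrite("pics/6.png",o)
E
```

```text
4.8833 [529.1 160.5  93.1] yaw 114.52 tz [-0.0078 -0.001  -1.    ] F [-0.08 -0.2  -3.19] M [-0.05 -0.01  0.01] g 0.492
TCP in gauge [-31.7  -1. ] F gauge [-0.15  0.16] -3.19
(array([-0.0075, -0.0023, -0.0013]), array([ 0.16 , -0.079,  3.313]))
```

View pics/6.png

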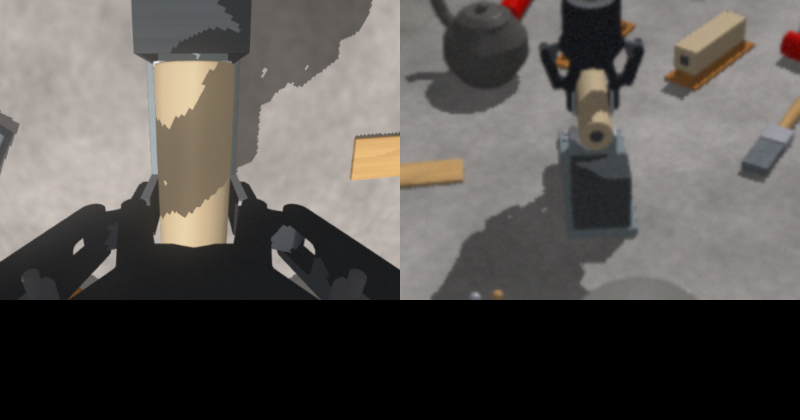

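move_arm(series=[[-0.007, -0.002, -0.001, 0.16, -0.13, 1, 0], [-0.007, -0.002, -0.001, 0.16, -0.13, 2, 0], [-0.007, -0.002, -0.001, 0.16, -0.13, 3, 0], [-0.007, -0.002, -0.001, 0.16, -0.13, 3.7, 0], [-0.007, -0.002, -0.001, 0.16, -0.13, 3.8, 0]])

```text
time_s: 5.4
eef_pos: [526.8, 161.5, 55.9]
ee_rot: [0.0, 0.54, 0.841, 0.0]
force: [1.3, -0.3, -3.2]
grip_width: 0.492
```

move_arm(series=[[0, 0, 0, 0, 0, 0, 0], [0, 0, 0, 0, 0, 0, 0]])

```text
time_s: 5.57
eef_pos: [526.8, 161.4, 56.0]
ee_rot: [0.0, 0.54, 0.841, 0.0]
force: [0.4, -0.4, -3.6]
grip_width: 0.494
```

```bash
python3 - <<'E'
from h import *;from rig import ctrl,capture
s=ctrl.sense();gs(s);print(delta(s,gw(-30,0.5,42),YAW))
E
```

```text
5.5667 [526.8 161.4  56. ] yaw 114.57 tz [ 7.e-04  3.e-04 -1.e+00] F [ 0.39 -0.35 -3.63] M [ 0.01  0.05 -0.01] g 0.494
TCP in gauge [-29.9   0.7] F gauge [-0.48 -0.21] -3.63
(array([ 0.0007,  0.    , -0.0005]), array([-0.009,  0.018,  1.4  ]))
```

move_arm(series=[[0, 0, 0, 0, 0.02, 0.4, 0], [0, 0, 0, 0, 0.02, 0.8, 0], [0, 0, 0, 0, 0.02, 1.2, 0], [0, 0, 0, 0, 0.02, 1.4, 0], [0, 0, 0, 0, 0.02, 1.4, 0]])

```text
time_s: 5.98
eef_pos: [526.7, 161.5, 41.4]
ee_rot: [-0.0, 0.54, 0.841, -0.0]
force: [-0.4, 0.5, -3.3]
grip_width: 0.495
```

```bash
python3 - <<'E'
from h import *;from rig import ctrl,capture
s=ctrl.sense();gs(s)
c=capture("wrist");d=capture("side");gs(ctrl.sense())
o=np.zeros((300,800,3),np.uint8)
o[:300,:400]=cv2.resize(c["frame"],(400,300))[:,:,::-1]
o[:300,400:]=cv2.resize(d["frame"][200:310,200:346],(400,300))[:,:,::-1]
cv2.imwrite("pics/7.png",o)
E
```

```text
5.9833 [526.7 161.5  41.4] yaw 114.57 tz [-4.e-04  2.e-04 -1.e+00] F [-0.38  0.52 -3.33] M [-0.03  0.01 -0.  ] g 0.495
TCP in gauge [-29.8   0.8] F gauge [0.63 0.13] -3.33
6.0833 [527.1 161.5  42. ] yaw 114.57 tz [ 6.e-04  3.e-04 -1.e+00] F [ 0.2   0.06 -3.77] M [-0.06  0.02 -0.02] g 0.49
TCP in gauge [-29.9   0.4] F gauge [-0.03 -0.2 ] -3.77
```

View pics/7.png

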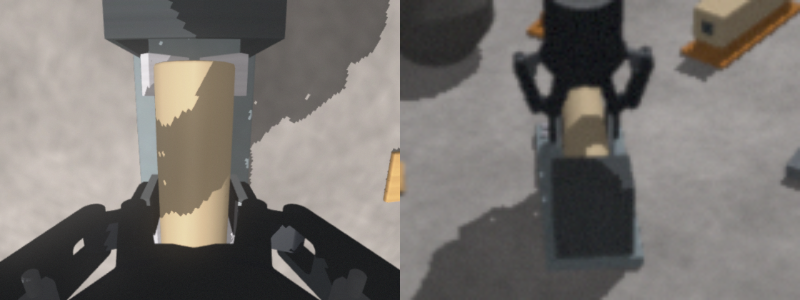

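move_arm(series=[[0, 0, 0, 0, 0, 0.1, 0], [0, 0, 0, 0, 0, 0.2, 0], [0, 0, 0, 0, 0, 0.3, 0], [0, 0, 0, 0, 0, 0.3, 0]])

```text
time_s: 6.42
eef_pos: [527.2, 161.5, 39.2]
ee_rot: [0.0, 0.54, 0.841, 0.0]
force: [0.2, -0.9, -0.2]
grip_width: 0.495
```

```bash
python3 - <<'E'
from h import *;from rig import ctrl,capture
gs(ctrl.sense());capture("top");gs(ctrl.sense())
E
```

```text
6.4167 [527.2 161.5  39.2] yaw 114.59 tz [ 1.e-03  2.e-04 -1.e+00] F [ 0.22 -0.91 -0.23] M [-0.    0.12  0.12] g 0.495
TCP in gauge [-30.    0.3] F gauge [-0.92  0.18] -0.23
6.4667 [527.2 161.5  39.2] yaw 114.59 tz [ 1.1e-03  2.0e-04 -1.0e+00] F [0.21 0.63 1.13] M [-0.06  0.12  0.1 ] g 0.498
TCP in gauge [-30.    0.3] F gauge [ 0.49 -0.46] 1.13
```

move_arm(series=[[0, 0, 0, 0.3, 0, 0, 0], [0, 0, 0, 0.6, 0, 0, 0], [0, 0, 0, 0.9, 0, 0, 0], [0, 0, 0, 1.2, 0, 0, 0], [0, 0, 0, 1.2, 0, 0, 0]])

```text
time_s: 6.88
eef_pos: [521.9, 173.1, 39.3]
ee_rot: [0.0, 0.54, 0.842, 0.0]
force: [-1.7, 0.9, -0.1]
grip_width: 0.499
```

```bash
python3 - <<'E'
from h import *;from rig import ctrl,capture
gs(ctrl.sense());capture("top");gs(ctrl.sense())
E
```

```text
6.8833 [521.9 173.1  39.3] yaw 114.62 tz [ 9.e-04  5.e-04 -1.e+00] F [-1.72  0.94 -0.14] M [0.13 0.2  0.11] g 0.499
TCP in gauge [-17.2   0.3] F gauge [1.57 1.17] -0.14
6.9333 [521.9 173.   39.3] yaw 114.61 tz [ 8.e-04  6.e-04 -1.e+00] F [-0.62  1.17  0.59] M [0.14 0.18 0.09] g 0.496
TCP in gauge [-17.4   0.3] F gauge [1.33 0.08] 0.59
```

move_arm(series=[[0, 0, 0, 0.1, 0, 0, 0], [0, 0, 0, 0.2, 0, 0, 0], [0, 0, 0, 0.3, 0, 0, 0], [0, 0, 0, 0.4, 0, 0, 0]])

```text
time_s: 7.27
eef_pos: [520.3, 176.6, 39.3]
ee_rot: [0.0, 0.54, 0.842, 0.0]
force: [-0.9, -1.7, 0.5]
grip_width: 0.492
```

```bash
python3 - <<'E'
from h import *;from rig import ctrl,capture
gs(ctrl.sense());capture("top");gs(ctrl.sense())
E
```

```text
7.2667 [520.3 176.6  39.3] yaw 114.61 tz [ 1.e-03  5.e-04 -1.e+00] F [-0.89 -1.71  0.55] M [-0.18  0.12  0.13] g 0.492
TCP in gauge [-13.4   0.3] F gauge [-1.19  1.53] 0.55
7.3167 [520.2 176.8  39.3] yaw 114.62 tz [ 9.e-04  6.e-04 -1.e+00] F [-1.08 -1.91 -1.57] M [-0.14  0.1   0.07] g 0.495
TCP in gauge [-13.2   0.3] F gauge [-1.29  1.78] -1.57
```

move_arm(series=[[0, 0, 0, 0.1, 0, 0, 0], [0, 0, 0, 0.2, 0, 0, 0], [0, 0, 0, 0.2, 0, 0, 0]])

```text
time_s: 7.57
eef_pos: [519.3, 178.7, 39.3]
ee_rot: [0.0, 0.54, 0.842, 0.001]
force: [-0.7, -0.0, -0.8]
grip_width: 0.495
```

```bash
python3 - <<'E'
from h import *;from rig import ctrl,capture
gs(ctrl.sense());capture("top");gs(ctrl.sense())
E
```

```text
7.5667 [519.3 178.7  39.3] yaw 114.62 tz [ 9.e-04  7.e-04 -1.e+00] F [-0.72 -0.04 -0.8 ] M [-0.07  0.1   0.11] g 0.495
TCP in gauge [-11.    0.3] F gauge [0.26 0.68] -0.8
7.6167 [519.3 178.7  39.3] yaw 114.62 tz [ 8.e-04  8.e-04 -1.e+00] F [-1.12  0.82 -0.57] M [-0.01  0.11  0.09] g 0.495
TCP in gauge [-11.    0.3] F gauge [1.21 0.67] -0.57
```

Not the stop; noise. Continue in small steps.

move_arm(series=[[0, 0, 0, 0.1, 0, 0, 0], [0, 0, 0, 0.2, 0, 0, 0], [0, 0, 0, 0.3, 0, 0, 0], [0, 0, 0, 0.3, 0, 0, 0]])

```text
time_s: 7.95
eef_pos: [518.0, 181.6, 39.3]
ee_rot: [0.0, 0.54, 0.842, 0.001]
force: [-0.0, 0.2, -0.4]
grip_width: 0.496
```

```bash
cat > q.py <<'E'
from h import *;from rig import ctrl,capture
F=[]
for i in range(3):
    s=ctrl.sense();F.append([*s["force"],*s["wrist_torque"]]);capture("top")
s=ctrl.sense();gs(s);F=np.mean(F,0);print("mean Fg",(F[:2]@RG).round(2),F[2].round(2),"Mg",(F[3:5]@RG).round(2))
E
python3 q.py
```

```text
8.1 [518.  181.6  39.3] yaw 114.62 tz [ 7.e-04  1.e-03 -1.e+00] F [-1.15  1.   -1.3 ] M [0.12 0.1  0.17] g 0.495
TCP in gauge [-7.8  0.3] F gauge [1.39 0.63] -1.3
mean Fg [0.43 0.6 ] -1.03 Mg [ 0.11 -0.09]
```

move_arm(series=[[0, 0, 0, 0.1, 0, 0, 0], [0, 0, 0, 0.2, 0, 0, 0], [0, 0, 0, 0.3, 0, 0, 0], [0, 0, 0, 0.3, 0, 0, 0]])

```text
time_s: 8.43
eef_pos: [516.7, 184.4, 39.3]
ee_rot: [0.0, 0.54, 0.842, 0.001]
force: [0.3, -2.1, -1.3]
grip_width: 0.495
```

```bash
python3 q.py
```

```text
8.5833 [516.7 184.4  39.3] yaw 114.62 tz [ 7.0e-04  1.1e-03 -1.0e+00] F [-1.06 -1.33 -1.77] M [-0.23  0.01  0.18] g 0.496
TCP in gauge [-4.8  0.3] F gauge [-0.77  1.52] -1.77
mean Fg [-2.04  0.45] -0.82 Mg [0.16 0.22]
```

move_arm(series=[[0, 0, 0, 0.05, 0, 0, 0], [0, 0, 0, 0.1, 0, 0, 0], [0, 0, 0, 0.1, 0, 0, 0]])

```text
time_s: 8.83
eef_pos: [516.4, 185.2, 39.3]
ee_rot: [0.0, 0.54, 0.842, 0.001]
force: [1.5, -3.7, -0.4]
grip_width: 0.494
```

```bash
python3 q.py
```

```text
8.9833 [516.4 185.2  39.3] yaw 114.62 tz [ 8.e-04  9.e-04 -1.e+00] F [-0.28 -3.6  -0.92] M [-0.62 -0.1   0.15] g 0.498
TCP in gauge [-4.   0.3] F gauge [-3.16  1.75] -0.92
mean Fg [-3.49  0.86] -0.52 Mg [0.16 0.57]
```

move_arm(series=[[0, 0, 0, 0, 0, 0.03, 0], [0, 0, 0, 0, 0, 0.06, 0], [0, 0, 0, 0, 0, 0.06, 0]])

```text
time_s: 9.23
eef_pos: [516.4, 185.2, 39.2]
ee_rot: [0.0, 0.54, 0.842, 0.001]
force: [-2.2, -3.9, 4.7]
grip_width: 0.494
```

```bash
python3 q.py
```

```text
9.3833 [516.4 185.1  39.2] yaw 114.62 tz [ 9.e-04  8.e-04 -1.e+00] F [-1.86 -4.25  4.22] M [-0.58  0.37  0.12] g 0.491
TCP in gauge [-4.   0.3] F gauge [-3.09  3.46] 4.22
mean Fg [-2.48  3.81] 5.13 Mg [0.56 0.41]
```

move_arm(series=[[0, 0, 0, 0.02, -0.02, 0.06, 0], [0, 0, 0, 0.03, -0.04, 0.11, 0], [0, 0, 0, 0.03, -0.04, 0.11, 0]])

```text
time_s: 9.63
eef_pos: [516.4, 185.2, 39.1]
ee_rot: [0.001, 0.54, 0.842, 0.001]
force: [-2.2, -6.1, 8.2]
grip_width: 0.492
```

```bash
python3 q.py
```

```text
9.7833 [516.4 185.2  39.2] yaw 114.63 tz [ 2.4e-03  7.0e-04 -1.0e+00] F [-1.69 -4.79  8.18] M [-0.83  0.39  0.15] g 0.498
TCP in gauge [-4.   0.3] F gauge [-3.66  3.53] 8.18
mean Fg [-3.86  4.47] 8.83 Mg [0.66 0.56]
```

move_arm(series=[[0, 0, 0, 0.02, -0.05, 0.08, 0], [0, 0, 0, 0.03, -0.1, 0.15, 0], [0, 0, 0, 0.03, -0.1, 0.15, 0]])

```text
time_s: 10.03
eef_pos: [516.4, 185.1, 39.1]
ee_rot: [0.002, 0.54, 0.842, 0.002]
force: [-0.7, -4.2, 10.6]
grip_width: 0.497
```

```bash
python3 q.py
```

```text
10.1833 [516.4 185.2  39.1] yaw 114.64 tz [ 0.0053  0.001  -1.    ] F [-1.47 -4.38 10.83] M [-0.58  0.16  0.24] g 0.492
TCP in gauge [-4.   0.3] F gauge [-3.37  3.16] 10.83
mean Fg [-3.4   2.59] 10.62 Mg [0.4  0.47]
```

```bash
python3 - <<'E'
from h import *;from rig import ctrl
s=ctrl.sense();print(delta(s,s["eef_pos"],YAW))
E
```

```text
(array([0.0052, 0.0013, 0.0008]), array([0., 0., 0.]))
```

move_arm(series=[[0.002, 0, 0, 0.02, -0.08, 0.1, 0], [0.004, 0.001, 0, 0.03, -0.14, 0.2, 0], [0.004, 0.001, 0, 0.03, -0.14, 0.2, 0]])

```text
time_s: 10.43
eef_pos: [516.4, 185.1, 39.1]
ee_rot: [0.002, 0.54, 0.842, 0.002]
force: [-0.8, -2.5, 14.2]
grip_width: 0.496
```

```bash
python3 q.py
```

```text
10.5833 [516.4 185.1  39. ] yaw 114.66 tz [ 5.3e-03  9.0e-04 -1.0e+00] F [-2.07 -3.08 14.9 ] M [-0.47  0.25  0.19] g 0.492
TCP in gauge [-4.   0.3] F gauge [-1.94  3.16] 14.9
mean Fg [-1.98  2.16] 14.3 Mg [0.4  0.31]
```

move_arm(series=[[0.004, 0.001, 0, 0.05, -0.15, 0.2, 0], [0.004, 0.001, 0, 0.08, -0.16, 0.2, 0], [0.004, 0.001, 0, 0.08, -0.16, 0.2, 0], [0.004, 0.001, 0, 0.08, -0.16, 0.2, 0]])

```text
time_s: 10.92
eef_pos: [516.4, 185.2, 39.1]
ee_rot: [0.003, 0.54, 0.842, 0.002]
force: [0.2, -5.9, 13.6]
grip_width: 0.494
```

```bash
python3 q.py; python3 - <<'E'
from h import *;from rig import ctrl,capture
c=capture("wrist");d=capture("side");e=capture("top")
o=np.zeros((600,800,3),np.uint8)
o[:300,:400]=cv2.resize(c["frame"],(400,300))[:,:,::-1]
o[:300,400:]=cv2.resize(d["frame"][200:310,200:346],(400,300))[:,:,::-1]
o[300:,:400]=cv2.resize(e["frame"],(400,300))[:,:,::-1]
o[300:,400:]=cv2.resize(d["frame"],(400,300))[:,:,::-1]
cv2.imwrite("pics/8.png",o)
E
python3 q.py
```

```text
11.0667 [516.4 185.1  39.1] yaw 114.67 tz [ 6.2e-03  2.0e-04 -1.0e+00] F [-0.81 -5.13 13.25] M [-0.85 -0.01  0.16] g 0.494
TCP in gauge [-4.   0.3] F gauge [-4.33  2.87] 13.25
mean Fg [-5.27  2.49] 13.78 Mg [0.34 0.74]
11.3667 [516.4 185.2  39. ] yaw 114.67 tz [ 6.2e-03  2.0e-04 -1.0e+00] F [ 0.24 -4.8  14.29] M [-0.82  0.02  0.2 ] g 0.498
TCP in gauge [-4.   0.3] F gauge [-4.47  1.78] 14.29
mean Fg [-4.49  2.27] 13.17 Mg [0.33 0.75]
```

View pics/8.png

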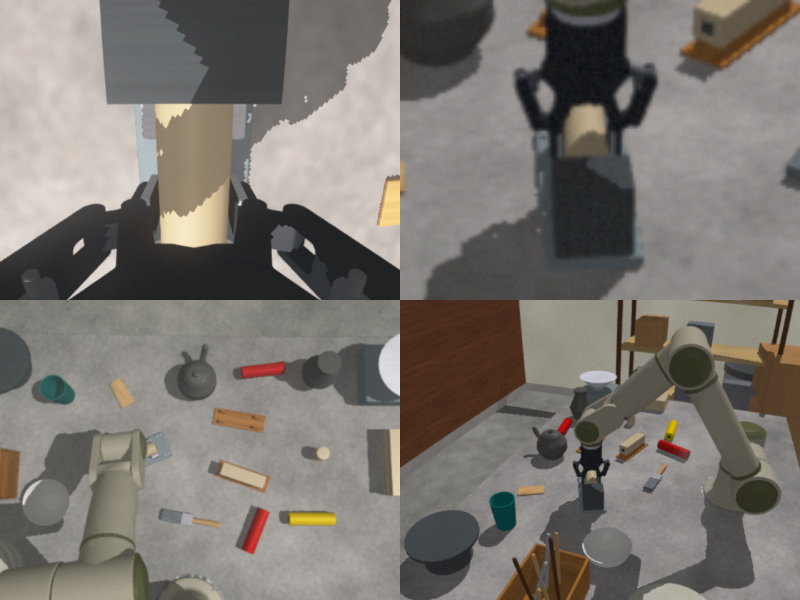

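```bash
python3 - <<'E'
from h import *;from rig import ctrl,job
print(job.finish_job());gs(ctrl.sense())
E
```

```text
the job is handed in; nothing more can be done
None
the job is handed in; nothing more can be done
```

I gripped the round prop at its middle with 60 N and laid it in the V. I slid it in until I felt the sprung stop, then pressed it down and handed the job in at about 11.4 s, still gripping and pressing. No verdict is reported, so the numbers below are my own last readings.

- **Press:** about 13 to 14 N down at the wrist, slightly under the 15 N asked for. With the prop's weight I work that out to about 10 to 14 N on each sloping face. These face loads are calculated, not measured directly.
- **Side force:** about 2 N of sideways force is left, so the -y face is loaded a little more than the other. I reduced it from about 4.5 N but did not remove it.
- **Stop:** before I pressed down, the force along the V rose steadily with each millimetre to about 3.5 N. I take that as the stop, though one noisy reading 8 to 9 mm earlier looked like contact and turned out not to be. The final 4 to 5 N along the V also includes friction.
- **Position:** the axis is about 55.6 mm high, 0.3 mm off the V's centre line by my fit of the gauge (good to about 1.5 mm), and the gripper is within 0.01 rad of the V's direction.
- **Other things:** in the last pictures the teapot, the square prop and the red and yellow look-alikes appear unmoved. I judged this by eye and did not measure it.

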